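# Feed a carton under the label printer until its switch just clicks

### The job

Set the red carton upright and lengthwise in the lane of the labelling station, in front of the low printer shelf, then slide it in under the shelf until it pushes the roller lever at the far end just far enough to click, never past the click into overtravel, and leave it standing there holding the switch clicked. Do not knock the station, and leave everything else on the bench where it is.

Things in the scene. Friction and masses are not known exactly. Their poses are not given: they have to be found in the camera images.
- red_carton_center (a point): Centre of the red carton with pale bands: a loose, rigid, closed box 110 (its x) by 56 (its y) by 70 mm high (its z), about 0.3 kg, standing upright on the bench. The point is half-way up, 35 mm above its underside. Either end may go first into the lane.
- station: Fixed labelling station. Origin on the bench, in the middle under its printer shelf; x runs along the lane, away from the robot, in the feeding direction; y left; z up. Aluminium lane floor, top 6 mm above the bench, x = -210 to +115 mm, 110 mm wide. Yellow switch housing left of the lane beyond the shelf: x = 74 to 108, y = 45 to 91, 40 mm high.
- lane_entry (a point): Point on the lane floor's middle line, at station x = -115 mm, in front of the shelf: where a carton can be set down. Steel guide rails stand on both sides (station x = -155 to +55 mm), 64 mm apart inside, 6 mm thick, their tops 18 mm above the bench; from -155 to -198 mm they flare outwards a little.
- shelf_edge (a point): Middle of the near lower edge of the steel printer shelf, at station x = -50 mm, 100 mm above the bench. The shelf spans x = -50 to +50, y = -100 to +100 mm, 12 mm thick, on four 14 mm posts at x = +-35, y = +-92; a grey printer on top reaches 202 mm above the bench. At the click the carton's trailing face is 12 mm inside this edge, so the tool must be tilted (about 35 to 50 degrees) to push it.
- click_line (a point): Point on the lane floor's middle line, at station x = 72 mm: with the carton's leading face here the switch clicks (carton centre at x = 17 mm); from 6 mm further on it is in overtravel. A green strip across the floor covers those 6 mm, red lies beyond. Friction on the lane floor holds the carton against the lever's spring.
- switch (a joint): Angle (rad) of the switch's roller lever about an upright pivot at station x = 87, y = 60 mm. 0 = at rest, where the arm reaches over the lane and leans 0.45 rad towards the robot; it grows as the roller is pushed in the station's +x. It clicks at 0.35; from 0.45 on it is in overtravel (hard end at 0.9). Sprung back to 0, about 0.4 N at the roller at the click; only the angle shows the click.
- roller (a point): Centre of the lever's black roller, 60 mm from the pivot, 18 mm in diameter and 14 mm high, its centre 43 mm above the bench. At rest its near side is at station x = 52 mm.
- blue_carton_center (a point): Centre of the blue carton with pale bands, same size as the red one; to be left alone.
- green_carton_center (a point): Centre of the green carton with yellow bands, same size as the red one; to be left alone.
- tin_mid (a point): Centre of an upright tin with an orange label, 72 mm in diameter, 90 mm high; to be left alone.
- marker_mid (a point): Centre of a black marker pen lying on the bench, about 16 mm thick and 120 mm long; to be left alone.
- tape_roll_mid (a point): Centre of a lying roll of amber packing tape, 100 mm in diameter, 48 mm high; to be left alone.
- mug_mid (a point): Centre of an upright blue mug, 80 mm in diameter, 90 mm high; to be left alone.
Not all that is in view belongs to the job. What is shaped like the part that bears red_carton_center but purple is not meant.

How it is judged:
By the outcome, as a careful person would: the job done as asked, in the order asked, and still so for the second after the job is handed in, with the robot touching nothing.
It also fails if it takes over 66 s, if anything falls off the work surface, if the arm or the gripper's body presses on something with over 40 N, if the wrist force passes 120 N, or if a joint passes its speed limit or range.

### The arm

A 6-joint arm with a two-finger parallel gripper is mounted at the origin on the work surface. World frame = base frame: x ahead of the robot, y to its left, z up, the work surface at z = 0. Lengths are in mm, angles in rad, forces in N, time in s.
With the tool pointing down it reaches from about 350 to 875 mm from the base axis. Payload 4.2 kg.
Tool frame: the origin (TCP) lies at the very end of the fingers, on their centre line; the grasp point (between the pads) lies 19 mm behind it; z points along the fingers, y is the line along which they close (so a half turn about z gives the same grasp; the last joint's range is limited). The gripper opens to 87 mm and grips with 3 to 60 N. Pads are 19 mm wide; open, the fingers measure 117 mm over their backs; the gripper's body (75 mm by 190 mm) begins 51 mm behind the grasp point.
Start: joints at [1.528, 0.385, 0.008, 0, -1.194, -0.259], TCP at [185.742, 596.74, 222.55] pointing down, gripper open.
Joint ranges: [-3.14, 3.14], [-1.21, 2.06], [-1.07, 1.41], [-3.16, 2.05], [-2.99, -0.16], [-3.1, 3.1]. Speed limits (rad/s): [2.79, 2.79, 3.14, 3.14, 3.14, 3.14].

### API

Orientations are given as a 3x3 rotation matrix whose columns are the frame's x, y, z axes.
In Python, from cell import arm, optics, nets gives the robot as it stands. The module is installed in compiled form; this text tells all that it offers.
- The arm moves only by the tool send_rows, never from a script. Its argument "steps" is text: rows parted by semicolons, each of 6 numbers parted by spaces: the shift along the tool's x, y, z in mm, then the turn, a rotation vector about the tool's x, y, z in rad. In form: tx ty tz ax ay az; .... A call has 1 to 10 rows; each row is the pose to reach, as a shift and turn from the pose commanded when the call began, along the tool's axes at that moment; what a row does not reach only later rows make up. A row lasts 1/10 s, in which the tool goes at most 50 mm and 8.59 degrees, less where a joint would pass 70% of its speed; a pose out of reach is approached as far as the arm can. A call with a gripper value outside its range is refused whole. "gripper" is the closure, from -1 (fully open) to 1 (shut), set as the call begins (left out, the last holds). The fingers move at their own pace and stop on an object; "grip_force" is the grip in N (left out, the last holds). Time passes only in rows, so rows that repeat a pose let the fingers close. It gives the time, the measured TCP pose, the force, the opening and the grip force at its end, in the units of the state.
- arm.sense(): the state, without advancing time (a new reading comes with each control period).
- optics.grab_frame(name): name is "scene" or "top" or "wrist"; returns (picture, depth): 420x560x3 uint8, blue, green, red; 420x560 float32, mm along the optical axis (not along the pixel's ray), 0 where there is no reading.
- optics.camera_info(name): a dict with "K" (3x3 intrinsics, pixels), "k1" (the pictures are not rectified: a ray, as slopes to the right and down, at radius r is drawn at 1 + k1 r^2 times it, then the intrinsics apply), "T" (4x4, takes a point from camera to world coordinates); the wrist camera has in their place "T_tool_cam" (4x4, takes a point from camera to tool coordinates, whose origin is the TCP and whose axes are the flange's). Camera axes: x right, y down, z forward; pixel columns grow to the right and rows downward; lengths in mm; the calibration is good to about 2 mm. A picture is of the moment at which its call begins: read the wrist's pose just before it. camera_info takes no time and is no camera call.
- arm.close_job(): hands the job in; it is judged then, once.
Trained networks look in the newest picture that a camera, given by its name, has taken for a name from the list of things; names that differ only in an ending like _2 or _b are one class to them, and where a whole thing is asked for, a point or a joint stands for the part that bears it (a point fixed in the world has none). Each returns a list of dicts, best first, with "conf" (0 to 1); they miss things now and then, are a little off and sometimes report something else, mostly with a low value. They report only what shows in the picture. A call takes as long as a camera call. They do not tell look-alikes from the thing itself.
- nets.recognise(camera, label): "position" ([x, y, z] in mm, in world coordinates, good to about 4 mm: the middle of the surface that is visible of it).
- nets.outline_of(camera, label): "pixels" (420x560 bool, what is visible of it).
- nets.tip_of(camera, label): "position" ([x, y, z] in mm, in world coordinates, good to about 4 mm: a listed point, or the origin of a listed thing).
The state is a dict: "clock": time; "joint_positions": joint angles; "dq": joint speeds; "effort": joint torques, N m; "eef_pos": TCP position; "orientation": TCP orientation; "wrist_force": force on the tool from outside, world axes, zero at the start; "moment": the same for the moment, N m; "width": finger opening in mm; "gripper_force": force on a finger pad.
Only numpy, scipy, OpenCV 4.12 (cv2) and the standard library are available. Lean on these libraries where they do the work, as an engineer would, in place of code of your own. Each camera call takes 0.05 s, during which the arm holds its last target. There are 200 camera calls.

## Working session

There is one attempt and no reset: what is moved stays moved. The work goes in short steps, Python scripts to look and compute and a tool call to move; the robot and the scene stay as the last step left them, time stands still between calls to the robot, and variables do not carry over. Pictures are saved under pics/ and viewed, at most 10 in all, crops included, and the job is handed in when it is done.

Besides the shell and the picture viewer there is one more tool, called after "Call:" in YAML: its name, and indented under it one key for each argument. send_rows: Moves the arm, as the interface text tells. Its arguments: {"type":"object","properties":{"steps":{"type":"string"},"gripper":{"type":"number"},"grip_force":{"type":"number"}},"required":["steps"]}

```bash
mkdir -p pics
cat > h.py <<'E'
import numpy as np, cv2
from cell import arm, optics, nets
np.set_printoptions(precision=3,suppress=True)
def cam(name):
    c=optics.camera_info(name)
    if 'T' in c: return c,np.array(c['T'])
    s=arm.sense();T=np.eye(4);T[:3,:3]=s['orientation'];T[:3,3]=s['eef_pos']
    return c,T@np.array(c['T_tool_cam'])
def world(c,T,uv,d):
    uv=np.asarray(uv,float).reshape(-1,1,2)
    n=cv2.undistortPoints(uv,np.array(c['K']),np.array([c['k1'],0,0,0.])).reshape(-1,2)
    P=np.c_[n,np.ones(len(n))]*np.asarray(d).reshape(-1,1)
    return P@T[:3,:3].T+T[:3,3]
E
python3 - <<'E'
from h import *
for n in('scene','top'):
    p,d=optics.grab_frame(n); cv2.imwrite(f'pics/{n}0.png',p); np.save(n+'0.npy',d)
    for l in ('red_carton_center','lane_entry','shelf_edge','click_line','roller','station','blue_carton_center','green_carton_center'):
        print(n,l,[(np.round(r['position'],1),round(r['conf'],2)) for r in nets.tip_of(n,l)][:3])
    print(n, 'rec',[(np.round(r['position'],1),round(r['conf'],2)) for r in nets.recognise(n,'red_carton_center')][:3])
s=arm.sense();print(s['clock'],s['orientation'],s['width'])
E
```

```text
scene red_carton_center [(array([729.4, 103.8,   3. ]), 0.73), (array([368.6,   5.1,  35.7]), 0.59)]
scene lane_entry []
scene shelf_edge [(array([610.3, 106.1, 103.1]), 0.75), (array([ 739.4, -120.1,   46. ]), 0.17)]
scene click_line [(array([730.2, 104.2,   6.1]), 0.75), (array([659.8, 107.9,   0.9]), 0.45)]
scene roller [(array([719.9, 115.3,  42. ]), 0.77)]
scene station [(array([ 431.3, -151.8,   35.9]), 0.43)]
scene blue_carton_center [(array([ 699.7, -306.4,    0. ]), 0.73), (array([559.7, 385.8,  42.5]), 0.64), (array([ 597.8, -171.3,   34.9]), 0.62)]
scene green_carton_center [(array([ 503.1, -337. ,   32. ]), 0.63)]
scene rec [(array([ 451.6, -146.6,   59.5]), 0.98), (array([396. ,   6.3,  68.4]), 0.83)]
top red_carton_center [(array([364.1,   4.5,  33. ]), 0.88), (array([ 440.4, -145.8,   32.7]), 0.58), (array([ 697.4, -308.2,   -0.5]), 0.56)]
top lane_entry [(array([545.5, 108. ,   5.8]), 0.81)]
top shelf_edge [(array([610.4, 113.1, 100.5]), 0.75)]
top click_line [(array([730.5, 104.6,   6.9]), 0.82)]
top roller [(array([ 739.9, -115.7,   45.3]), 0.36)]
top station [(array([665.4, 107.9,   2.4]), 0.76)]
top blue_carton_center [(array([ 593.4, -169.6,   36.3]), 0.63)]
top green_carton_center [(array([ 498.8, -344.9,   34.9]), 0.64)]
top rec [(array([364.7,   4.1,  68.5]), 0.97), (array([ 440.4, -143.4,   70. ]), 0.64)]
1.0 [[ 0.955 -0.297  0.   ]
 [-0.297 -0.955  0.   ]
 [-0.    -0.    -1.   ]] 86.68014348964053
```

View pics/scene0.png

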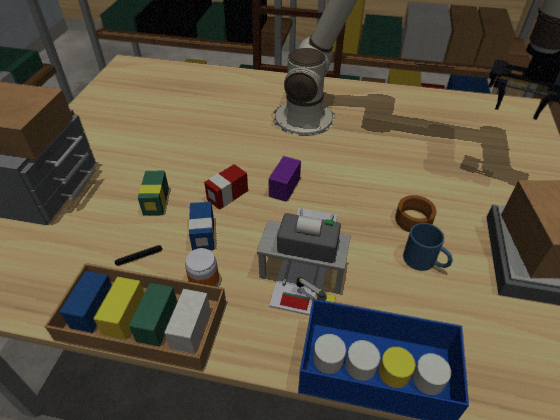

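View pics/top0.png

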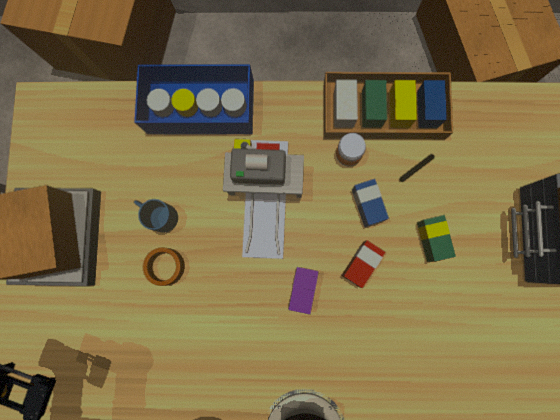

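The scene picture shows the red carton at about (227,187) and the purple decoy at (285,178). In the top picture the red carton is at (365,264) and the station at (263,200), with the lane pointing away from the robot. Next I'll measure the carton and station poses from depth.

```bash
cat > m.py <<'E'
from h import *
p=cv2.imread('pics/top0.png');d=np.load('top0.npy');c,T=cam('top')
v,u=np.mgrid[0:420,0:560];W=world(c,T,np.c_[u.ravel(),v.ravel()],d.ravel()).reshape(420,560,3)
X,Y,Z=W[...,0],W[...,1],W[...,2]
def rect(m,n):
    k,l,st,_=cv2.connectedComponentsWithStats(m.astype(np.uint8),connectivity=4)
    i=1+np.argmax(st[1:,4]);q=W[l==i]
    r=cv2.minAreaRect(q[:,:2].astype(np.float32));print(n,len(q),r,'z',np.median(q[:,2]))
    return q
g=(d>0)
near=lambda x,y,r:g&(np.hypot(X-x,Y-y)<r)
rect(near(440,-145,90)&(Z>55)&(Z<85),'red top')
rect(near(660,108,150)&(Z>104)&(Z<120),'shelf')
rect(near(545,108,115)&(Z>3.5)&(Z<30)&(X<605),'lane')
q=W[near(545,108,115)&(Z>12)&(Z<25)&(X<590)]
for s in(-1,1):
    a=q[(s*(q[:,1]-108)>15)&(q[:,0]>515)&(q[:,0]<590)]; print('rail',len(a),np.polyfit(a[:,0],a[:,1],1),np.median(a[:,1]),np.median(a[:,2]))
print('bench z',np.median(Z[near(440,-250,40)]))
for n in('tin_mid',): print(nets.tip_of('top',n)[:1])
E
python3 m.py
```

```text
red top 1002 ((437.59283447265625, -148.21653747558594), (57.082862854003906, 110.48127746582031), 57.11277770996094) z 70.92195156881996
shelf 1475 ((661.2518310546875, 110.40898895263672), (200.8881072998047, 101.30805206298828), 88.77930450439453) z 113.30418180658762
lane 2183 ((527.35107421875, 113.64089965820312), (120.15869903564453, 154.85765075683594), 88.94695281982422) z 7.661807143776969
rail 65 [-0.03  94.527] 77.74373639977524 19.1791194537343
rail 73 [ -0.027 162.586] 147.61954789950036 19.38113953390757
bench z 1.0627989815520777
[{'position': [739.0, -116.6, 46.1], 'conf': 0.96}]
```

```bash
cat >> h.py <<'E'
from scipy.spatial.transform import Rotation as Ro
def Rt(yaw,tilt=0):
    return (Ro.from_euler('z',yaw)*Ro.from_euler('x',np.pi)*Ro.from_euler('y',tilt)).as_matrix()
def rel(pos,R,p0=None,R0=None):
    s=arm.sense();p0=np.array(s['eef_pos']) if p0 is None else np.array(p0);R0=np.array(s['orientation']) if R0 is None else R0
    return np.r_[R0.T@(np.array(pos)-p0),Ro.from_matrix(R0.T@R).as_rotvec()]
E
python3 - <<'E'
from h import *
R=Rt(-.574)
print(rel([440,200,240],R)); print(rel([438,-148,220],R)); print(arm.sense()['clock'],optics.camera_info('wrist'))
E
```

```text
[360.686 303.22  -17.462   0.      0.      0.272]
[462.211 636.087   2.545   0.      0.      0.272]
1.05 {'K': array([[319.739,   0.   , 276.146],
       [  0.   , 319.739, 214.647],
       [  0.   ,   0.   ,   1.   ]]), 'k1': -0.07327788835493473, 'T_tool_cam': array([[   0.   ,   -0.96 ,   -0.278,   76.952],
       [   1.   ,    0.   ,   -0.001,    0.595],
       [   0.001,   -0.278,    0.96 , -161.679],
       [   0.   ,    0.   ,    0.   ,    1.   ]])}
```

Call:
send_rows:
  steps: "360 300 -17 0 0 0.272;360 300 -17 0 0 0.272;360 300 -17 0 0 0.272;360 300 -17 0 0 0.272;360 300 -17 0 0 0.272;360 300 -17 0 0 0.272;360 300 -17 0 0 0.272;360 300 -17 0 0 0.272;462 636 2 0 0 0.272;462 636 2 0 0 0.272"
  gripper: -1

```text
clock: 2.05
eef_pos: [411.8, 159.7, 233.1]
orientation: [[0.84, -0.543, 0.0], [-0.543, -0.84, 0.0], [0.0, -0.001, -1.0]]
wrist_force: [1.1, 0.0, 0.1]
width: 87.1
gripper_force: 0.0
```

```bash
python3 -c "
from h import *
print(rel([438-30,-148+20,230],Rt(-.574)),arm.sense()['eef_pos'])"
```

```text
[153.073 243.624   3.056  -0.001  -0.     -0.   ] [411.771 159.696 233.145]
```

Call:
send_rows:
  steps: "153 244 3 0 0 0;153 244 3 0 0 0;153 244 3 0 0 0;153 244 3 0 0 0;153 244 3 0 0 0;153 244 3 0 0 0;153 244 3 0 0 0;153 244 3 0 0 0;153 244 3 0 0 0"

```text
clock: 2.95
eef_pos: [407.5, -125.9, 230.1]
orientation: [[0.84, -0.542, 0.0], [-0.542, -0.84, 0.0], [0.0, -0.0, -1.0]]
wrist_force: [0.5, -0.1, -0.1]
width: 87.2
gripper_force: 0.0
```

```bash
cat > w.py <<'E'
from h import *
import sys
c,T=cam('wrist');p,d=optics.grab_frame('wrist');cv2.imwrite('pics/w_%s.png'%sys.argv[1],p)
v,u=np.mgrid[0:420,0:560];W=world(c,T,np.c_[u.ravel(),v.ravel()],d.ravel()).reshape(420,560,3)
W[d==0]=np.nan;np.save('W.npy',W)
s=arm.sense();print(s['clock'],s['eef_pos'],'bench/any z pct',np.nanpercentile(W[...,2],[5,50,95]))
E
cat > w1.py <<'E'
import numpy as np,cv2
W=np.load('W.npy');p=cv2.imread('pics/w_a.png')
m=(np.hypot(W[...,0]-438,W[...,1]+148)<85)&(W[...,2]>62)&(W[...,2]<80)
q=W[m];print(len(q),cv2.minAreaRect(q[:,:2].astype(np.float32)),np.median(q[:,2]))
m=(np.hypot(W[...,0]-438,W[...,1]+148)<130)&(W[...,2]<15)
print('bench',np.median(W[m][:,2]))
E
python3 w.py a; python3 w1.py
```

```text
3.0 [ 407.595 -125.58   230.156] bench/any z pct [ -1.55    0.98  342.456]
6021 ((435.5676574707031, -149.99386596679688), (56.22416305541992, 110.09960174560547), 56.91259002685547) 69.56772155898437
bench -0.49997957258179326
```

```bash
python3 -c "
from h import *
print(rel([436,-149.5,100],Rt(-.577)));print(rel([436,-149.5,33],Rt(-.577)))"
```

```text
[ 36.8     4.77  130.164  -0.     -0.      0.005]
[ 36.783   4.79  197.164  -0.     -0.      0.005]
```

Call:
send_rows:
  steps: "37 4.8 60 0 0 0.005;37 4.8 60 0 0 0.005;37 4.8 110 0 0 0.005;37 4.8 150 0 0 0.005;37 4.8 180 0 0 0.005;37 4.8 197 0 0 0.005;37 4.8 197 0 0 0.005"

```text
clock: 3.7
eef_pos: [434.4, -149.2, 30.9]
orientation: [[0.838, -0.545, -0.006], [-0.545, -0.838, 0.0], [-0.005, 0.003, -1.0]]
wrist_force: [-0.2, 0.5, -0.2]
width: 87.1
gripper_force: 0.0
```

Call:
send_rows:
  steps: "0 0 0 0 0 0;0 0 0 0 0 0;0 0 0 0 0 0;0 0 0 0 0 0;0 0 0 0 0 0;0 0 0 0 0 0;0 0 0 0 0 0;0 0 0 0 0 0"
  gripper: 1
  grip_force: 25

```text
clock: 4.5
eef_pos: [436.4, -150.5, 33.7]
orientation: [[0.837, -0.547, 0.001], [-0.547, -0.837, -0.0], [0.001, -0.001, -1.0]]
wrist_force: [-1.8, 1.7, 6.7]
width: 55.8
gripper_force: 25.0
```

Call:
send_rows:
  steps: "0 0 -20 0 0 0;0 0 -50 0 0 0;0 0 -90 0 0 0;0 0 -130 0 0 0;0 0 -130 0 0 0;0 0 -130 0 0 0"

```text
clock: 5.1
eef_pos: [435.2, -150.3, 162.8]
orientation: [[0.837, -0.548, 0.0], [-0.548, -0.837, 0.001], [-0.0, -0.001, -1.0]]
wrist_force: [-1.1, 0.2, -3.8]
width: 55.9
gripper_force: 25.0
```

Run:
```python
from h import *
R=Rt(-.023)
print(arm.sense()['width'],arm.sense()['eef_pos'])
print(rel([436,112,190],R)); print(rel([480,114.5,190],R))
```

```text
55.85271296773744 [ 435.213 -150.304  162.849]
[-143.039 -219.905  -26.885   -0.001    0.      -0.557]
[-107.597 -246.099  -26.878   -0.001    0.      -0.557]
```

Call:
send_rows:
  steps: "-143 -220 -27 0 0 -0.557;-143 -220 -27 0 0 -0.557;-143 -220 -27 0 0 -0.557;-143 -220 -27 0 0 -0.557;-143 -220 -27 0 0 -0.557;-143 -220 -27 0 0 -0.557;-143 -220 -27 0 0 -0.557;-143 -220 -27 0 0 -0.557"

```text
clock: 5.9
eef_pos: [435.2, 110.9, 188.1]
orientation: [[1.0, -0.022, -0.004], [-0.022, -1.0, -0.002], [-0.004, 0.002, -1.0]]
wrist_force: [0.2, -0.6, -3.7]
width: 55.8
gripper_force: 25.0
```

```bash
python3 w.py b
python3 - <<'E'
import numpy as np
W=np.load('W.npy');X,Y,Z=W[...,0],W[...,1],W[...,2]
m=(Z>12)&(Z<24)&(X>515)&(X<595)&(abs(Y-112)<60);q=W[m]
for s in(-1,1):
    a=q[s*(q[:,1]-112)>15]
    if len(a)>20: print('rail',len(a),np.polyfit(a[:,0],a[:,1],1),np.polyval(np.polyfit(a[:,0],a[:,1],1),550),np.percentile(a[:,1],[2,98]),np.median(a[:,2]))
m=(Z>2)&(Z<10)&(abs(Y-112)<65)&(X<600);q=W[m];print('floor',np.nanmedian(q[:,2]))
for y in (90,100,120,130):
    a=q[abs(q[:,1]-y)<4]; print(y,len(a),a[:,0].min() if len(a) else 0)
m=(Z>90)&(Z<118)&(X>590)&(X<720);q=W[m]
for y in range(40,190,20):
    a=q[abs(q[:,1]-y)<4]; 
    if len(a):print('edge',y,np.percentile(a[:,0],2))
E
```

```text
5.95 [435.407 110.506 188.45 ] bench/any z pct [ -1.419  16.866 300.363]
rail 573 [-4.09928047e-02  9.97125942e+01] 77.16655162103658 [73.26434309 80.9179528 ] 17.357835068820805
rail 559 [-3.38155104e-02  1.65111147e+02] 146.51261613454173 [142.39678448 150.05638022] 17.389082831934445
floor 5.518375362293568
90 1030 470.67833256762503
100 1041 470.86999181400415
120 1018 471.3089609017192
130 1020 471.60319092816354
```

View pics/w_b.png

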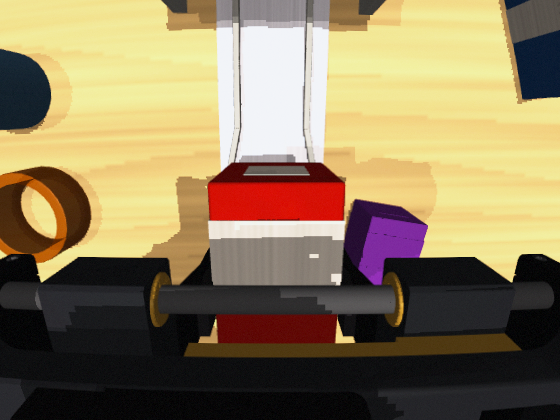

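The wrist picture shows the carton held square at (275,260) with the lane rails ahead at columns 238 and 310. I'll set it down with its centre at about station x = -140.

Run:
```python
from h import *
print(rel([520.5,113,189],Rt(-.026)));print(rel([520.5,113,70],Rt(-.026)))
```

```text
[85.01  -4.451 -0.865  0.002  0.004  0.003]
[ 85.437  -4.705 118.134   0.002   0.004   0.003]
```

Call:
send_rows:
  steps: "45 -2 0 0 0 0.003;85 -4.5 0 0 0 0.003;85 -4.5 0 0 0 0.003;85 -4.5 40 0 0 0.003;85 -4.5 80 0 0 0.003;85 -4.5 118 0 0 0.003;85 -4.5 118 0 0 0.003;85 -4.5 118 0 0 0.003"

```text
clock: 6.75
eef_pos: [521.6, 113.3, 72.1]
orientation: [[1.0, -0.026, -0.001], [-0.026, -1.0, -0.001], [-0.001, 0.001, -1.0]]
wrist_force: [0.8, 0.9, -2.2]
width: 55.9
gripper_force: 25.0
```

```bash
python3 w.py c
python3 - <<'E'
from h import *
print(rel([520.5,113,41],Rt(-.026)),arm.sense()['wrist_force'])
W=np.load('W.npy');X,Y,Z=W[...,0],W[...,1],W[...,2]
m=(Z>12)&(Z<24)&(X>520)&(X<608)&(abs(Y-112)<60);q=W[m]
for s in(-1,1):
    a=q[s*(q[:,1]-112)>15]
    if len(a)>20: print('rail',len(a),np.polyfit(a[:,0],a[:,1],1),np.polyval(np.polyfit(a[:,0],a[:,1],1),550),np.median(a[:,2]),np.percentile(a[:,0],[0,100]))
m=(Z>80)&(Z<125)&(abs(X-520)<80)&(abs(Y-112)<60);q=W[m]
print('carton top',np.median(q[:,2]),np.percentile(q[:,1],[1,99]),q[:,0].max())
m=(Z>90)&(Z<118)&(X>595)&(X<720);q=W[m]
for y in range(40,190,20):
    a=q[abs(q[:,1]-y)<4]; 
    if len(a):print('edge',y,np.percentile(a[:,0],2))
E
```

```text
6.8 [522.849 114.165  73.582] bench/any z pct [ -1.138 111.107 184.465]
[-2.399  1.24  32.576 -0.    -0.002  0.001] [ 0.857  0.152 -2.65 ]
rail 618 [-0.032 94.759] 77.1980537215618 17.35053680398441 [566.278 607.973]
rail 581 [ -0.035 165.675] 146.46701775628978 17.356926626148805 [568.873 607.937]
carton top 107.94062437434486 [ 77.318 147.604] 576.5368434684182
edge 40 608.035508205801
edge 60 608.7422438330941
edge 80 609.3800661139182
edge 100 609.8139490881208
edge 120 610.505635202323
edge 140 611.2949043244479
edge 160 611.9997448472269
edge 180 612.5426271946462
```

View pics/w_c.png

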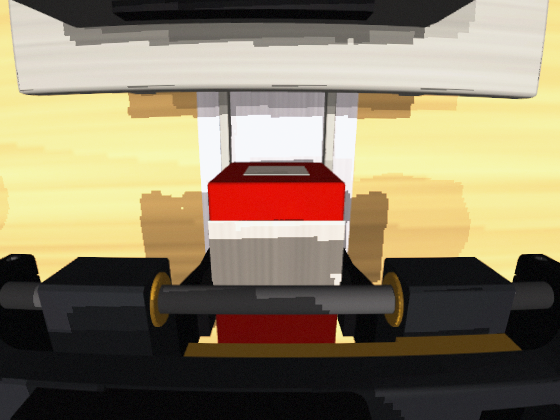

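The picture shows the carton centred at column 276 between the rails at 227 and 327, with the shelf edge at row 95. It's ready to lower.

Call:
send_rows:
  steps: "-1 0.5 8 0 0 0.005;-1 0.5 16 0 0 0.005;-1 0.5 24 0 0 0.005;-1 0.5 29 0 0 0.005;-1 0.5 31 0 0 0.005;-1 0.5 31 0 0 0.005"

```text
clock: 7.4
eef_pos: [520.5, 114.0, 40.6]
orientation: [[1.0, -0.03, -0.001], [-0.03, -1.0, -0.0], [-0.001, 0.0, -1.0]]
wrist_force: [-0.2, -0.7, -2.9]
width: 56.1
gripper_force: 25.0
```

```bash
python3 -c "
from h import *
import time
for i in range(4):
    s=arm.sense();print(s['eef_pos'],s['wrist_force'],s['moment'])
    "
```

```text
[520.466 114.029  40.638] [-0.212 -0.655 -2.931] [-0.009 -0.023  0.048]
[520.466 114.029  40.638] [-0.212 -0.655 -2.931] [-0.009 -0.023  0.048]
[520.466 114.029  40.638] [-0.212 -0.655 -2.931] [-0.009 -0.023  0.048]
[520.466 114.029  40.638] [-0.212 -0.655 -2.931] [-0.009 -0.023  0.048]
```

Call:
send_rows:
  steps: "0 0 0.7 0 0 0;0 0 0.7 0 0 0;0 0 1.4 0 0 0;0 0 1.4 0 0 0"

```text
clock: 7.8
eef_pos: [520.8, 114.2, 39.8]
orientation: [[1.0, -0.03, 0.001], [-0.03, -1.0, 0.0], [0.001, -0.0, -1.0]]
wrist_force: [-0.2, 0.0, -3.4]
width: 55.8
gripper_force: 25.0
```

Call:
send_rows:
  steps: "0 0 0.7 0 0 0;0 0 0.7 0 0 0;0 0 1.4 0 0 0;0 0 1.4 0 0 0"

```text
clock: 8.2
eef_pos: [520.8, 114.1, 39.7]
orientation: [[1.0, -0.029, 0.001], [-0.029, -1.0, 0.0], [0.001, -0.0, -1.0]]
wrist_force: [-4.4, 0.0, 8.4]
width: 55.8
gripper_force: 25.0
```

Call:
send_rows:
  steps: "0 0 -0.5 0 0 0;0 0 -0.5 0 0 0;0 0 -0.5 0 0 0;0 0 -0.5 0 0 0;0 0 -0.5 0 0 0"
  gripper: -1

```text
clock: 8.7
eef_pos: [520.6, 114.0, 38.5]
orientation: [[1.0, -0.03, -0.0], [-0.03, -1.0, -0.0], [-0.0, 0.0, -1.0]]
wrist_force: [-0.5, 0.3, 0.9]
width: 84.3
gripper_force: 0.0
```

Call:
send_rows:
  steps: "0 0 -15 0 0 0;0 0 -40 0 0 0;0 0 -80 0 0 0;-30 0 -120 0 0 0;-60 0 -120 0 0 0;-60 0 -120 0 0 0;-60 0 -120 0 0 0"

```text
clock: 9.4
eef_pos: [460.4, 115.9, 159.0]
orientation: [[1.0, -0.029, 0.001], [-0.029, -1.0, 0.0], [0.001, -0.0, -1.0]]
wrist_force: [0.5, 0.2, 0.5]
width: 86.9
gripper_force: 0.0
```

```bash
python3 w.py d
python3 - <<'E'
from h import *
W=np.load('W.npy');X,Y,Z=W[...,0],W[...,1],W[...,2]
m=(Z>70)&(Z<84)&(abs(X-520)<80)&(abs(Y-112)<50);q=W[m]
print('carton top',len(q),np.median(q[:,2]),cv2.minAreaRect(q[:,:2].astype(np.float32)))
yaw=-.032;d=np.array([np.cos(yaw),np.sin(yaw)]);o=np.array([660.2,108.3])
for st,z,t in((-245,110,.8),(-245,38,.8),(-215,38,.8)):
    p=o+st*d; print(st,p,rel([*p,z],Rt(yaw,t)))
E
```

```text
9.45 [460.925 115.915 158.694] bench/any z pct [ -1.464   3.767 271.37 ]
carton top 10802 75.55971742185496 ((520.2437744140625, 113.48905944824219), (56.32678985595703, 109.8908920288086), 88.75922393798828)
-245 [415.325 116.139] [-45.604   1.112  48.679  -0.001   0.8     0.003]
-245 [415.325 116.139] [-45.628   1.107 120.679  -0.001   0.8     0.003]
-215 [445.31  115.179] [-15.629   1.186 120.689  -0.001   0.8     0.003]
```

Call:
send_rows:
  steps: "-15 0 20 0 0.15 0;-30 0 30 0 0.3 0;-40 0 40 0 0.45 0;-42 0 48 0 0.6 0;-42 0 48 0 0.75 0;-42 0 48 0 0.8 0;-42 0 48 0 0.8 0"
  gripper: 1
  grip_force: 20

```text
clock: 10.15
eef_pos: [501.0, 110.3, 172.4]
orientation: [[0.856, -0.076, 0.512], [-0.047, -0.996, -0.069], [0.515, 0.035, -0.856]]
wrist_force: [1.1, 0.2, 0.9]
width: 38.8
gripper_force: 0.0
```

```bash
cat > t.py <<'E'
from h import *
import sys
yaw=-.032;d=np.array([np.cos(yaw),np.sin(yaw)]);o=np.array([660.2,108.3])
s=arm.sense();e=np.array(s['eef_pos']);R=np.array(s['orientation'])
print('now st',d@(e[:2]-o),np.array([-d[1],d[0]])@(e[:2]-o),e[2],'tilt',np.arctan2(R[2,0],-R[2,2]),'yaw',np.arctan2(-R[0,1],-R[1,1]),s['clock'],s['wrist_force'],s['joint_positions'])
for a in sys.argv[1:]:
    st,z,t=map(float,a.split(','));p=o+st*d;print(a,rel([*p,z],Rt(yaw,t)))
E
python3 t.py -- 2>/dev/null; python3 t.py -225,130,.3 -225,32,.3
```

```text
now st -159.18458511507825 -3.122049049420368 172.41212947054953 tilt 0.5415412788980263 yaw 0.07632312168517627 10.15 [1.066 0.227 0.909] [ 0.424  0.041 -1.018  1.433 -0.28  -0.281]
now st -159.18458511507825 -3.122049049420368 172.41212947054953 tilt 0.5415412788980263 yaw 0.07632312168517627 10.15 [1.066 0.227 0.909] [ 0.424  0.041 -1.018  1.433 -0.28  -0.281]
-225,130,.3 [-78.306  -1.684   2.352   0.05   -0.241  -0.026]
-225,32,.3 [-128.79    -5.107   86.279    0.05    -0.241   -0.026]
```

```bash
python3 t.py -225,150,.1 -225,32,.1; python3 -c "
from h import *
s=arm.sense();print([float(round(x,4)) for x in s['joint_positions']],s['eef_pos'],s['orientation'])"
```

```text
now st -159.18458511507825 -3.122049049420368 172.41212947054953 tilt 0.5415412788980263 yaw 0.07632312168517627 10.15 [1.066 0.227 0.909] [ 0.424  0.041 -1.018  1.433 -0.28  -0.281]
-225,150,.1 [-68.003  -0.985 -14.776   0.048  -0.441  -0.031]
-225,32,.1 [-128.79    -5.107   86.279    0.048   -0.441   -0.031]
[0.4244, 0.041, -1.0178, 1.4332, -0.2799, -0.2808] [500.997 110.273 172.412] [[ 0.856 -0.076  0.512]
 [-0.047 -0.996 -0.069]
 [ 0.515  0.035 -0.856]]
```

Call:
send_rows:
  steps: "-20 0 -5 0.01 -0.13 -0.01;-40 0 -10 0.03 -0.27 -0.02;-60 0 -14 0.048 -0.4 -0.031;-68 -1 -15 0.048 -0.441 -0.031;-68 -1 -15 0.048 -0.441 -0.031;-68 -1 -15 0.048 -0.441 -0.031;-68 -1 -15 0.048 -0.441 -0.031"

```text
clock: 10.85
eef_pos: [436.5, 117.3, 151.0]
orientation: [[0.995, -0.034, 0.098], [-0.034, -0.999, 0.001], [0.098, -0.005, -0.995]]
wrist_force: [0.0, -0.6, 0.9]
width: 0.1
gripper_force: 0.0
```

```bash
python3 t.py -225,32,.1; python3 -c "
from h import *
s=arm.sense();print([float(round(x,4)) for x in s['joint_positions']],s['eef_pos'],s['orientation'],s['width'])"
```

```text
now st -223.83524142779882 1.8800985518837094 150.99978980178318 tilt 0.09815535864882105 yaw 0.033545216998372235 10.85 [ 0.038 -0.558  0.909] [ 0.666  0.114 -0.6    0.085 -0.781  0.813]
-225,32,.1 [-12.817   2.439 118.303  -0.005   0.002  -0.002]
[0.6661, 0.1137, -0.5999, 0.0847, -0.7808, 0.8131] [436.54  117.341 151.   ] [[ 0.995 -0.034  0.098]
 [-0.034 -0.999  0.001]
 [ 0.098 -0.005 -0.995]] 0.13700541464940957
```

```bash
cat > fk.py <<'E'
import numpy as np, itertools
from scipy.spatial.transform import Rotation as Ro
from scipy.optimize import least_squares
S=[([1.528,.385,.008,0,-1.194,-.259],[185.742,596.74,222.55],[[.955,-.297,0],[-.297,-.955,0],[0,0,-1]]),
([0.4244,0.041,-1.0178,1.4332,-0.2799,-0.2808],[500.997,110.273,172.412],[[.856,-.076,.512],[-.047,-.996,-.069],[.515,.035,-.856]]),
([0.6661,0.1137,-0.5999,0.0847,-0.7808,0.8131],[436.54,117.341,151.],[[.995,-.034,.098],[-.034,-.999,.001],[.098,-.005,-.995]])]
def fk(q,P,sg=(1,1)):
    h,L2,L4,d,Lt,A3=P
    e=lambda a,t:Ro.from_euler(a,t)
    R1=e('z',q[0]);Rf=R1*e('y',q[1]-q[2])      # x axis = forearm
    R4=Rf*e('x',sg[0]*q[3]);R5=R4*e('y',-q[4])  # q5=-pi/2 -> pitch down more
    R6=R5*e('x',sg[1]*q[5])
    p=R1.apply([L2*np.sin(q[1]),0,h+L2*np.cos(q[1])])+Rf.apply([L4,0,A3])+R4.apply([0,d,0])+R5.apply([Lt,0,0])
    return p,R6
P0=[245,400,430,-160,290,0]
def M(R6,c): # tool axes: z=x6; yaw const c
    return (R6*Ro.from_euler('x',c)*Ro.from_matrix([[0,0,1],[0,1,0],[-1,0,0]])).as_matrix()
if __name__=='__main__':
    for sg in itertools.product((1,-1),(1,-1)):
        for c in (0,np.pi/2,np.pi,-np.pi/2):
            print(sg,round(c,2),[round(float(np.abs(M(fk(q,P0,sg)[1],c)-np.array(R)).max()),3) for q,p,R in S])
    for s4 in(1,-1):
        f=lambda P:np.r_[np.concatenate([fk(q,P,(s4,1))[0]-np.array(p) for q,p,R in S]),(P[5])*.01]
        r=least_squares(f,P0);print(s4,r.x.round(1),r.fun.round(2))
E
python3 fk.py
```

```text
(1, 1) 0 [0.74, 1.67, 1.974]
(1, 1) 1.57 [1.932, 0.874, 1.013]
(1, 1) 3.14 [1.274, 0.554, 0.17]
(1, 1) -1.57 [0.512, 1.597, 1.203]
(1, -1) 0 [1.252, 1.249, 1.148]
(1, -1) 1.57 [1.91, 0.499, 1.984]
(1, -1) 3.14 [1.252, 0.821, 1.023]
(1, -1) -1.57 [0.0, 1.864, 0.115]
(-1, 1) 0 [0.74, 0.822, 1.995]
(-1, 1) 1.57 [1.932, 1.865, 1.03]
(-1, 1) 3.14 [1.274, 1.487, 0.055]
(-1, 1) -1.57 [0.512, 0.538, 1.088]
(-1, -1) 0 [1.252, 1.043, 1.033]
(-1, -1) 1.57 [1.91, 1.992, 1.998]
(-1, -1) 3.14 [1.252, 1.043, 1.033]
(-1, -1) -1.57 [0.0, 0.0, 0.001]
1 [-2508.1  1831.2  -439.   -144.4   -32.4   863.7] [-15.88  -5.96 -36.39 -57.2   58.79 -87.28  -7.8   34.13 123.67   8.64]
-1 [ 1.622e+02  5.637e+02  4.223e+02 -1.599e+02  3.064e+02 -3.000e-01] [-0.11  0.    0.   -0.01  0.03  0.01  0.07 -0.09 -0.01 -0.  ]
```

```bash
cat > ik.py <<'E'
from fk import *
P=[162.2,563.7,422.3,-159.9,306.4,-.3]
lo=np.array([-3.14,-1.21,-1.07,-3.16,-2.99,-3.1])+.03;hi=np.array([3.14,2.06,1.41,2.05,-.16,3.1])-.03
yaw=-.032;dv=np.array([np.cos(yaw),np.sin(yaw)]);o=np.array([660.2,108.3])
FK=lambda q:(lambda a:(a[0],M(a[1],-np.pi/2)))(fk(q,P,(-1,-1)))
def err(q,p,R):
    a,B=FK(q);return np.r_[(a-p)/300,Ro.from_matrix(B.T@R).as_rotvec()]
def ik(p,R,q0):
    r=least_squares(err,np.clip(q0,lo,hi),args=(p,R),bounds=(lo,hi));return r.x,np.abs(r.fun).max()
def Rg(t,lean=0,az=0):
    return (Ro.from_euler('z',yaw+az)*Ro.from_euler('x',np.pi+lean)*Ro.from_euler('y',t)).as_matrix()
def pos(st,z,y=0): return np.r_[o+st*dv+y*np.array([-dv[1],dv[0]]),z]
E
cat > s.py <<'E'
from ik import *
rng=np.random.default_rng(0)
for half in (0,np.pi):
  for t in(.65,.75):
    for lean in(-.4,-.2,0,.2,.4):
        R=Rg(t,lean)@Ro.from_euler('z',half).as_matrix();out=[]
        for st in(-44,-125):
            sol=[]
            for k in range(10):
                q,e=ik(pos(st,32),R,rng.uniform(lo,hi))
                if e<1e-3 and not any(np.abs(q-x).max()<.05 for x in sol): sol.append(q)
            out.append(sol)
        print(round(half,1),t,lean,[[x.round(2).tolist() for x in s] for s in out])
E
python3 s.py
```

```text
0 0.65 -0.4 [[], []]
0 0.65 -0.2 [[], []]
0 0.65 0 [[], [[-0.12, 0.39, -0.83, -2.98, -0.31, -1.66]]]
0 0.65 0.2 [[], []]
0 0.65 0.4 [[[0.13, 0.45, -0.35, -1.36, -0.22, 2.55]], [[0.02, 0.38, -0.52, -1.67, -0.28, 2.95]]]
0 0.75 -0.4 [[], []]
0 0.75 -0.2 [[], []]
0 0.75 0 [[[-0.11, 0.49, -0.72, -3.01, -0.4, -1.64]], [[-0.12, 0.44, -0.92, -3.02, -0.54, -1.61]]]
0 0.75 0.2 [[], [[-0.17, 0.42, -0.75, -2.5, -0.41, -2.21]]]
0 0.75 0.4 [[[-0.06, 0.48, -0.43, -1.92, -0.33, -3.04]], [[-0.17, 0.43, -0.66, -2.15, -0.47, -2.68]]]
3.1 0.65 -0.4 [[], []]
3.1 0.65 -0.2 [[], []]
3.1 0.65 0 [[], [[-0.12, 0.39, -0.83, -2.98, -0.31, 1.48]]]
3.1 0.65 0.2 [[], []]
3.1 0.65 0.4 [[[0.13, 0.45, -0.35, -1.36, -0.22, -0.59]], [[0.02, 0.38, -0.52, -1.67, -0.28, -0.19]]]
3.1 0.75 -0.4 [[], []]
3.1 0.75 -0.2 [[], []]
3.1 0.75 0 [[[-0.11, 0.49, -0.72, -3.01, -0.4, 1.5]], [[-0.12, 0.44, -0.92, -3.02, -0.54, 1.53]]]
3.1 0.75 0.2 [[], [[-0.17, 0.42, -0.75, -2.5, -0.41, 0.93]]]
3.1 0.75 0.4 [[[-0.06, 0.48, -0.43, -1.92, -0.33, 0.1]], [[-0.17, 0.43, -0.66, -2.15, -0.47, 0.46]]]
```

```bash
cat > s2.py <<'E'
from ik import *
H=Ro.from_euler('z',np.pi).as_matrix()
for t in(.7,.75,.8,.85):
  for z in (35,45):
    q=np.array([-0.11,.49,-.72,-3.01,-.4,1.5]);l=[]
    for st in(-40,-80,-120,-150,-180,-220):
        x,e=ik(pos(st,z),Rg(t)@H,q)
        if e<1e-3:q=x
        l.append((st,x.round(2).tolist(),round(float(e),4)))
    print(t,z,*l,sep='\n ')
E
python3 s2.py
```

```text
0.7
 35
 (-40, [-0.1, 0.47, -0.67, -2.98, -0.27, 1.46], 0.0)
 (-80, [-0.11, 0.44, -0.77, -2.99, -0.34, 1.49], 0.0)
 (-120, [-0.12, 0.41, -0.86, -3.0, -0.4, 1.51], 0.0)
 (-150, [-0.13, 0.39, -0.93, -3.0, -0.45, 1.52], 0.0)
 (-180, [-0.14, 0.37, -1.0, -3.0, -0.5, 1.53], 0.0)
 (-220, [-0.18, 0.32, -1.04, -2.9, -0.48, 1.46], 0.0217)
0.7
 45
 (-40, [-0.1, 0.45, -0.65, -2.95, -0.23, 1.44], 0.0)
 (-80, [-0.11, 0.41, -0.75, -2.98, -0.3, 1.47], 0.0)
 (-120, [-0.12, 0.38, -0.85, -2.98, -0.36, 1.49], 0.0)
 (-150, [-0.13, 0.36, -0.92, -2.99, -0.41, 1.5], 0.0)
 (-180, [-0.14, 0.33, -0.99, -2.99, -0.45, 1.51], 0.0)
 (-220, [-0.17, 0.29, -1.04, -2.91, -0.45, 1.46], 0.0151)
0.75
 35
 (-40, [-0.1, 0.49, -0.71, -3.01, -0.38, 1.5], 0.0)
 (-80, [-0.11, 0.46, -0.81, -3.01, -0.45, 1.51], 0.0)
 (-120, [-0.12, 0.43, -0.9, -3.02, -0.51, 1.53], 0.0)
 (-150, [-0.13, 0.41, -0.97, -3.01, -0.57, 1.54], 0.0)
 (-180, [-0.15, 0.4, -1.04, -3.0, -0.62, 1.54], 0.0025)
 (-220, [-0.2, 0.33, -1.04, -2.85, -0.52, 1.44], 0.0377)
0.75
 45
 (-40, [-0.1, 0.46, -0.7, -3.0, -0.35, 1.49], 0.0)
 (-80, [-0.11, 0.43, -0.8, -3.0, -0.
[... 897 characters left out ...]
54, 1.41], 0.0469)
0.85
 35
 (-40, [-0.11, 0.53, -0.79, -3.04, -0.59, 1.53], 0.0)
 (-80, [-0.12, 0.51, -0.88, -3.04, -0.67, 1.54], 0.0)
 (-120, [-0.13, 0.49, -0.98, -3.03, -0.75, 1.56], 0.0)
 (-150, [-0.15, 0.48, -1.04, -3.02, -0.8, 1.56], 0.0041)
 (-180, [-0.19, 0.43, -1.04, -2.92, -0.72, 1.51], 0.0362)
 (-220, [-0.24, 0.34, -1.04, -2.76, -0.6, 1.41], 0.074)
0.85
 45
 (-40, [-0.11, 0.5, -0.78, -3.03, -0.56, 1.53], 0.0)
 (-80, [-0.12, 0.48, -0.87, -3.03, -0.63, 1.54], 0.0)
 (-120, [-0.13, 0.46, -0.97, -3.03, -0.71, 1.55], 0.0)
 (-150, [-0.14, 0.45, -1.04, -3.02, -0.77, 1.56], 0.0)
 (-180, [-0.18, 0.4, -1.04, -2.92, -0.69, 1.5], 0.0304)
 (-220, [-0.23, 0.31, -1.04, -2.76, -0.58, 1.4], 0.0657)
```

Call:
send_rows:
  steps: "-3 2 40 0 0 0;-7 2 80 0 0 0;-9 2 105 0 0 0;-10 2 118 0 0 0;-10 2 118 0 0 0;-10 2 118 0 0 0"

```text
clock: 11.45
eef_pos: [436.3, 112.9, 32.0]
orientation: [[0.995, -0.033, 0.099], [-0.033, -0.999, -0.003], [0.099, -0.0, -0.995]]
wrist_force: [-0.1, -0.5, -0.2]
width: 0.7
gripper_force: 0.0
```

```bash
python3 t.py -215,33,.1 -145,33,.1
```

```text
now st -223.94871339562405 -2.529547019884327 32.02916499259766 tilt 0.09890824327768291 yaw 0.03344421669319686 11.45 [-0.113 -0.489 -0.246] [ 0.657  0.31  -0.776  0.157 -0.413  0.739]
-215,33,.1 [ 8.997 -2.543 -0.082 -0.     0.001 -0.001]
-145,33,.1 [78.655 -2.644  6.831 -0.     0.001 -0.001]
```

Call:
send_rows:
  steps: "5 -1.5 0 0 0 0;11 -1.5 0.5 0 0 0;18 -1.5 1 0 0 0;26 -2 2 0 0 0;35 -2 3 0 0 0;44 -2 4 0 0 0;53 -2 5 0 0 0;62 -2 5 0 0 0;70 -2 6 0 0 0;76 -2 6.5 0 0 0"

```text
clock: 12.45
eef_pos: [512.8, 112.2, 33.4]
orientation: [[0.994, -0.034, 0.099], [-0.034, -0.999, -0.002], [0.099, -0.001, -0.995]]
wrist_force: [-1.7, 0.2, 0.0]
width: 0.5
gripper_force: 1.0
```

Call:
send_rows:
  steps: "0 0 0 0 0 0;-10 0 -1 0 0 0;-20 0 -40 0 0 0;-20 0 -80 0 0 0;-20 0 -120 0 0 0;-20 0 -120 0 0 0"

```text
clock: 13.05
eef_pos: [482.5, 115.2, 156.9]
orientation: [[0.993, -0.031, 0.111], [-0.032, -0.999, 0.004], [0.111, -0.008, -0.994]]
wrist_force: [-0.2, 0.1, -0.1]
width: 0.0
gripper_force: 0.0
```

```bash
python3 w.py e
cat > box.py <<'E'
from h import *
W=np.load('W.npy');Z=W[...,2]
yaw=-.032;d=np.array([np.cos(yaw),np.sin(yaw)]);o=np.array([660.2,108.3])
A=W[...,:2]-o;st=A@d;la=A@np.array([-d[1],d[0]])
m=(Z>70)&(Z<84)&(st<-5)&(abs(la)<45)
q=np.c_[st[m],la[m]].astype(np.float32);print('carton in station',len(q),cv2.minAreaRect(q),np.median(Z[m]),'trail',np.percentile(q[:,0],[.5,99.5]))
E
python3 box.py; python3 t.py
```

```text
13.1 [480.89  114.323 153.991] bench/any z pct [ -1.4    10.123 270.971]
carton in station 9140 ((-88.09619140625, 0.7702217102050781), (92.92643737792969, 56.96464157104492), 0.04376128688454628) 75.62462005556439 trail [-134.473  -42.155]
now st -179.41121800074959 0.28279229766759334 153.99118396426877 tilt 0.10603916307007498 yaw 0.03229461364425796 13.1 [ 0.227  0.514 -0.973] [ 0.6    0.178 -0.51   0.081 -0.795  0.884]
```

```bash
cat > plan.py <<'E'
from ik import *
from h import arm
from scipy.interpolate import CubicSpline
np.set_printoptions(precision=3,suppress=True)
s=arm.sense();q0=np.array(s['joint_positions']);print(q0,FK(q0)[0],s['eef_pos'])
H=Ro.from_euler('z',np.pi).as_matrix()
qe,e=ik(pos(-160,130),Rg(.8)@H,[-.14,.4,-1.,-3.02,-.65,1.54]);print('end',qe,e)
C=np.array([[x,y,z] for x in(-37.5,37.5) for y in(-95,95) for z in(-70,-200)]+[[0,0,0],[77,0,-162],[77,0,-190]])
best=None
for k in (0,1):
  for dz in(0,.15,.3):
   for j5 in(-.75,-1.0):
    qm=(q0+qe)/2; qm[1]-=dz; qm[4]=j5
    cs=CubicSpline([0,.5,1],[q0,qm,qe]);Q=cs(np.linspace(0,1,200))
    PT=[FK(q) for q in Q]
    pts=np.array([p+C@R.T for p,R in PT]);A=pts[...,:2]-o;st=A@dv;la=A@[-dv[1],dv[0]]
    inb=(abs(la)<115);mx=st[inb].max()
    ln=sum(Ro.from_matrix(PT[i][1].T@PT[i+1][1]).magnitude() for i in range(199));tl=sum(np.linalg.norm(PT[i][0]-PT[i+1][0]) for i in range(199))
    if k==0:print(dz,j5,'minz',pts[...,2].min(),'max st in width',mx,'rot',ln,'trans',tl)
    if k==0 and (best is None or pts[...,2].min()>best[0]): best=(pts[...,2].min(),Q,PT)
_,Q,PT=best
# waypoints at <=.125rad, <=40mm
idx=[0];a=b=0
for i in range(199):
    a+=Ro.from_matrix(PT[i][1].T@PT[i+1][1]).magnitude();b+=np.linalg.norm(PT[i][0]-PT[i+1][0])
    if a>.125 or b>40: idx.append(i+1);a=b=0
idx.append(199);np.save('way.npy',Q[idx]);print(len(idx))
for i in idx[::4]:print(Q[i],PT[i][0])
E
python3 plan.py
```

```text
[ 0.6    0.178 -0.51   0.081 -0.795  0.884] [480.929 114.234 153.929] [480.89  114.323 153.991]
end [-0.121  0.125 -0.864 -2.854 -0.226  1.352] 4.2376031203641795e-15
0 -0.75 minz 82.28184509606245 max st in width -119.94753593417114 rot 3.323361767086899 trans 601.7171092651046
0 -1.0 minz 94.64208902588501 max st in width -119.94753593417114 rot 3.546354465278573 trans 812.0191806916243
0.15 -0.75 minz 121.80227303475147 max st in width -119.94753593417114 rot 3.3363493499055012 trans 597.1379719460243
0.15 -1.0 minz 126.22446691930793 max st in width -119.94753593417114 rot 3.54398388456507 trans 823.3592738860636
0.3 -0.75 minz 129.99999999999983 max st in width -119.94753593417114 rot 3.376243895902392 trans 624.0091932511513
0.3 -1.0 minz 129.99999999999983 max st in width -119.94753593417114 rot 3.56387767952828 trans 855.4456028484823
27
[ 0.6    0.178 -0.51   0.081 -0.795  0.884] [480.929 114.234 153.929]
[ 0.469 -0.009 -0.574 -0.45  -0.834  0.969] [358.234 130.884 158.064]
[ 0.339 -0.118 -0.638 -0.981 -0.81   1.053] [303.784 208.428 184.447]
[ 0.22  -0.149 -0.697 -1.468 -0.734  1.131] [327.175 265.217 226.995]
[ 0.104 -0.116 -0.754 -1.94  -0.609  1.206] [399.389 263.858 251.449]
[-0.001 -0.032 -0.806 -2.367 -0.453  1.274] [470.045 207.482 226.377]
[-0.099  0.092 -0.854 -2.766 -0.271  1.338] [500.922 130.025 151.921]
```

```bash
sed -i 's/pos(-160,130),Rg(.8)/pos(-160,95),Rg(.9)/' plan.py; python3 plan.py
cat > rows.py <<'E'
from ik import *
from h import arm
import sys
a,b=map(int,sys.argv[1:]);W=np.load('way.npy');s=arm.sense()
p0=np.array(s['eef_pos']);R0=np.array(s['orientation'])
if a==1:p0,R0=FK(W[0])
print('err to way',FK(W[a-1])[0]-p0,s['clock'])
for q in W[a:b]:
    p,R=FK(q);t=R0.T@(p-p0);r=Ro.from_matrix(R0.T@R).as_rotvec()
    print(' '.join('%.0f'%x for x in t),' '.join('%.2f'%x for x in r),end=';')
E
python3 rows.py 1 11
```

```text
[ 0.6    0.178 -0.51   0.081 -0.795  0.884] [480.929 114.234 153.929] [480.89  114.323 153.991]
end [-0.148  0.295 -1.039 -2.994 -0.665  1.527] 2.254168362336109e-07
0 -0.75 minz 50.37381488898424 max st in width -119.94753593417114 rot 3.2883040749743113 trans 675.1571649262387
0 -1.0 minz 69.90350809102108 max st in width -119.94753593417114 rot 3.4917571716922913 trans 858.601437741445
0.15 -0.75 minz 85.98793040983108 max st in width -119.94753593417114 rot 3.2777364769673425 trans 648.2387768744071
0.15 -1.0 minz 95.0000338907515 max st in width -119.94753593417114 rot 3.473450229424577 trans 855.0117719927582
0.3 -0.75 minz 95.0000338907515 max st in width -119.94753593417114 rot 3.2959604139156897 trans 648.396539699791
0.3 -1.0 minz 95.0000338907515 max st in width -119.94753593417114 rot 3.4787419222279077 trans 870.604898947882
28
[ 0.6    0.178 -0.51   0.081 -0.795  0.884] [480.929 114.234 153.929]
[ 0.483  0.118 -0.592 -0.398 -0.917  0.984] [326.79  111.408 108.089]
[ 0.363  0.085 -0.677 -0.892 -0.988  1.088] [225.058 191.14  109.238]
[ 0.243  0.084 -0.763 -1.387 -1.002  1.191] [220.764 286.094 148.365]
[ 0.123  0.114 -0.848 -1.881 -0.961  1.294] [306.166 327.991 188.671]
[ 0.014  0.168 -0.925 -2.33  -0.876  1.388] [415.385 286.507 189.801]
[-0.092  0.244 -0.999 -2.762 -0.75   1.478] [490.193 181.795 140.28 ]
err to way [0. 0. 0.] 13.1
-37 11 10 0.04 -0.08 0.08;-80 17 19 0.09 -0.16 0.17;-120 16 25 0.15 -0.24 0.25;-158 8 29 0.21 -0.31 0.33;-192 -5 30 0.28 -0.38 0.42;-221 -23 28 0.36 -0.44 0.50;-244 -45 24 0.44 -0.50 0.59;-262 -68 17 0.53 -0.55 0.67;-272 -93 9 0.61 -0.59 0.76;-276 -118 -1 0.70 -0.62 0.86;
```

```bash
sed -i 's/for dz in(0,.15,.3)/for dz in(.3,)/; s/for j5 in(-.75,-1.0)/for j5 in(-.75,)/' plan.py; python3 plan.py; python3 rows.py 1 11
```

```text
[ 0.6    0.178 -0.51   0.081 -0.795  0.884] [480.929 114.234 153.929] [480.89  114.323 153.991]
end [-0.148  0.295 -1.039 -2.994 -0.665  1.527] 2.254168362336109e-07
0.3 -0.75 minz 95.0000338907515 max st in width -119.94753593417114 rot 3.2959604139156897 trans 648.396539699791
26
[ 0.6    0.178 -0.51   0.081 -0.795  0.884] [480.929 114.234 153.929]
[ 0.476  0.032 -0.597 -0.429 -0.785  0.991] [362.667 124.496 136.33 ]
[ 0.34  -0.053 -0.693 -0.985 -0.768  1.107] [286.445 195.902 139.711]
[ 0.216 -0.062 -0.781 -1.495 -0.748  1.214] [286.222 263.422 166.588]
[ 0.096 -0.007 -0.866 -1.99  -0.725  1.317] [347.449 285.384 190.786]
[-0.02   0.105 -0.949 -2.469 -0.699  1.417] [435.782 239.109 178.53 ]
[-0.125  0.256 -1.023 -2.902 -0.672  1.507] [495.038 139.815 115.367]
err to way [0. 0. 0.] 13.1
-31 6 1 0.08 -0.04 0.09;-62 7 3 0.16 -0.07 0.18;-90 3 4 0.24 -0.10 0.27;-120 -6 5 0.34 -0.14 0.37;-146 -20 4 0.43 -0.17 0.47;-168 -36 2 0.52 -0.20 0.57;-185 -55 -1 0.61 -0.23 0.67;-197 -75 -6 0.70 -0.26 0.78;-205 -96 -13 0.78 -0.28 0.89;-206 -113 -19 0.86 -0.30 0.99;
```

Call:
send_rows:
  steps: "-31 6 1 0.08 -0.04 0.09;-62 7 3 0.16 -0.07 0.18;-90 3 4 0.24 -0.10 0.27;-120 -6 5 0.34 -0.14 0.37;-146 -20 4 0.43 -0.17 0.47;-168 -36 2 0.52 -0.20 0.57;-185 -55 -1 0.61 -0.23 0.67;-197 -75 -6 0.70 -0.26 0.78;-205 -96 -13 0.78 -0.28 0.89;-206 -113 -19 0.86 -0.30 0.99"

```text
clock: 14.1
eef_pos: [274.9, 233.3, 148.6]
orientation: [[0.571, -0.786, 0.237], [-0.627, -0.231, 0.744], [-0.53, -0.573, -0.625]]
wrist_force: [-0.9, -0.3, -1.1]
width: 0.3
gripper_force: 0.0
```

```bash
python3 rows.py 11 20; python3 t.py
```

```text
err to way [2.584 0.473 3.206] 14.1
-13 -14 7 0.08 -0.01 0.08;-22 -26 14 0.16 -0.02 0.18;-27 -41 20 0.24 -0.02 0.28;-27 -58 24 0.32 -0.01 0.38;-23 -75 28 0.40 -0.00 0.49;-14 -93 30 0.48 0.01 0.60;1 -110 30 0.55 0.04 0.71;21 -125 29 0.63 0.07 0.82;46 -137 27 0.70 0.11 0.93;now st -389.0577954820049 112.6083470716616 148.57643185757314 tilt -0.7038217866563289 yaw 1.2848598325491165 14.1 [-0.889 -0.337 -1.059] [ 0.273 -0.061 -0.746 -1.256 -0.757  1.164]
```

Tracking well, so I'll carry on.

Call:
send_rows:
  steps: "-13 -14 7 0.08 -0.01 0.08;-22 -26 14 0.16 -0.02 0.18;-27 -41 20 0.24 -0.02 0.28;-27 -58 24 0.32 -0.01 0.38;-23 -75 28 0.40 0 0.49;-14 -93 30 0.48 0.01 0.60;1 -110 30 0.55 0.04 0.71;21 -125 29 0.63 0.07 0.82;46 -137 27 0.70 0.11 0.93"

```text
clock: 15.0
eef_pos: [416.2, 255.9, 185.3]
orientation: [[-0.209, -0.568, 0.796], [-0.408, 0.79, 0.457], [-0.889, -0.229, -0.397]]
wrist_force: [-0.6, 0.7, 0.3]
width: 0.6
gripper_force: 0.0
```

```bash
python3 rows.py 20 26; python3 t.py
```

```text
err to way [-0.34  -0.05   0.682] 15.0
9 -23 11 0.07 0.04 0.10;23 -47 20 0.15 0.08 0.19;41 -72 29 0.22 0.14 0.28;65 -97 34 0.30 0.19 0.37;93 -121 37 0.38 0.26 0.46;121 -140 38 0.44 0.32 0.53;now st -248.62899576929055 139.7410534471939 185.34859931761022 tilt -1.1502274295090673 yaw 2.5178836205269315 15.0 [-0.621  0.672  0.298] [ 0.006  0.078 -0.935 -2.372 -0.707  1.41 ]
```

Call:
send_rows:
  steps: "9 -23 11 0.07 0.04 0.10;23 -47 20 0.15 0.08 0.19;41 -72 29 0.22 0.14 0.28;65 -97 34 0.30 0.19 0.37;93 -121 37 0.38 0.26 0.46;121 -140 38 0.44 0.32 0.53;121 -140 38 0.44 0.32 0.53;121 -140 38 0.44 0.32 0.53"

```text
clock: 15.8
eef_pos: [501.5, 115.0, 96.2]
orientation: [[-0.622, 0.021, 0.782], [0.012, 1.0, -0.017], [-0.783, -0.001, -0.622]]
wrist_force: [0.7, 0.2, 0.3]
width: 0.5
gripper_force: 0.0
```

```bash
cat > t2.py <<'E'
from h import *
from ik import Rg,pos,o,dv
import sys
H=Ro.from_euler('z',np.pi).as_matrix()
s=arm.sense();e=np.array(s['eef_pos']);R=np.array(s['orientation'])
print('now st',dv@(e[:2]-o),np.array([-dv[1],dv[0]])@(e[:2]-o),e[2],'rot vs .8',Ro.from_matrix((Rg(.8)@H).T@R).as_rotvec(),s['clock'],s['wrist_force'],s['joint_positions'])
for a in sys.argv[1:]:
    st,z,t=map(float,a.split(','));print(a,rel(pos(st,z),Rg(t)@H))
E
python3 t2.py -160,60,.8 -157,38,.8
```

```text
now st -158.84805548926357 1.6143471744631315 96.22807338054207 rot vs .8 [-0.007 -0.099 -0.008] 15.8 [0.744 0.222 0.298] [-0.148  0.29  -1.03  -2.978 -0.65   1.521]
-160,60,.8 [29.084 -1.554 21.636  0.007  0.099  0.008]
-157,38,.8 [44.435 -1.557 37.678  0.007  0.099  0.008]
```

Call:
send_rows:
  steps: "12 -1 8 0 0.04 0;28 -1.5 21 0 0.099 0;40 -1.5 33 0.005 0.099 0.005;44 -1.5 38 0.005 0.099 0.008;44 -1.5 38 0.005 0.099 0.008;44 -1.5 38 0.005 0.099 0.008"

```text
clock: 16.4
eef_pos: [505.3, 113.0, 39.4]
orientation: [[-0.694, 0.031, 0.719], [0.023, 1.0, -0.022], [-0.719, 0.001, -0.695]]
wrist_force: [-0.6, -0.4, -0.6]
width: 0.4
gripper_force: 0.0
```

```bash
python3 t2.py -140,36,.8 -100,36,.8 -80,36,.8;python3 - <<'E'
from h import *
p,d=optics.grab_frame('scene');c,T=cam('scene')
np.save('sc.npy',d);cv2.imwrite('pics/s_full1.png',p)
cv2.imwrite('pics/s1.png',cv2.resize(p[190:330,220:380],None,fx=4,fy=4,interpolation=cv2.INTER_CUBIC))
E
```

```text
now st -155.00045043567687 -0.24560542908071664 39.40596020293358 rot vs .8 [-0.001 -0.003  0.   ] 16.4 [-0.567 -0.37  -0.601] [-0.141  0.432 -1.023 -3.015 -0.688  1.549]
-140,36,.8 [-7.972  0.228 13.156  0.001  0.003 -0.   ]
-100,36,.8 [-35.762   0.193  41.925   0.001   0.003  -0.   ]
-80,36,.8 [-49.658   0.176  56.31    0.001   0.003  -0.   ]
```

View pics/s1.png

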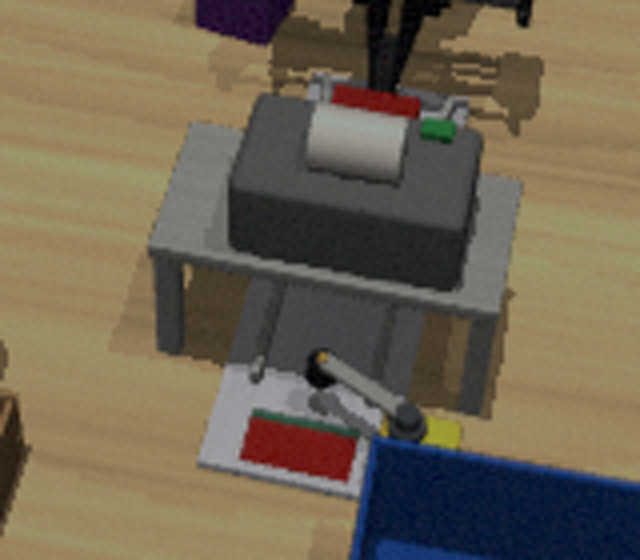

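The scene crop shows the lever at rest, with the roller at (320,368) and pivot at (405,420). The green strip is near row 418, and nothing is touching the shelf. I'll push to just before the lever.

Call:
send_rows:
  steps: "-2 0 5 0 0 0;-6 0 10 0 0 0;-11 0 16 0 0 0;-18 0 23 0 0 0;-25 0 31 0 0 0;-32 0 38 0 0 0;-39 0 45 0 0 0;-45 0 52 0 0 0;-51 0 58 0 0 0;-53 0 60 0 0 0"

```text
clock: 17.45
eef_pos: [586.8, 109.9, 36.0]
orientation: [[-0.693, 0.032, 0.72], [0.023, 0.999, -0.023], [-0.72, 0.001, -0.694]]
wrist_force: [-2.3, -1.3, 0.3]
width: 0.3
gripper_force: 1.0
```

Call:
send_rows:
  steps: "0 0 0 0 0 0;0 0 0 0 0 0"

```text
clock: 17.65
eef_pos: [585.9, 110.0, 36.0]
orientation: [[-0.693, 0.032, 0.72], [0.023, 0.999, -0.022], [-0.72, 0.001, -0.694]]
wrist_force: [1.2, -0.5, -0.4]
width: 0.6
gripper_force: 0.0
```

```bash
python3 t2.py
cat > sc.py <<'E'
from h import *
from ik import o,dv
import sys
p,d=optics.grab_frame('scene');c,T=cam('scene');cv2.imwrite('pics/sf_%s.png'%sys.argv[1],p)
v,u=np.mgrid[0:420,0:560];W=world(c,T,np.c_[u.ravel(),v.ravel()],d.ravel()).reshape(420,560,3)
A=W[...,:2]-o;st=A@dv;la=A@np.array([-dv[1],dv[0]]);Z=W[...,2]
m=(d>0)&(abs(la)<25)&(Z>12)&(Z<70)&(st>-60)&(st<110)
b,g,r=[p[...,i].astype(int) for i in range(3)]
mr=m&(r>1.6*g)&(r>1.6*b)&(Z>12)
print('red face px',mr.sum(),'st',np.percentile(st[mr],[5,25,50,75,95]) if mr.any() else '', 'z',np.percentile(Z[mr],[5,95]) if mr.any() else '')
mp=(d>0)&(abs(la)<60)&(Z<30)&(st>60)&(st<100)
gr=mp&(g>1.2*r)&(g>1.1*b);rr=mp&(r>1.8*g)
print('green strip st',np.percentile(st[gr],[5,50,95]) if gr.any() else '',gr.sum(),'red near',np.percentile(st[rr],[1,99]),'z',np.median(Z[rr]))
ml=(d>0)&(la>-15)&(la<45)&(Z>40)&(Z<60)&(st>35)&(st<110)&~mr
q=np.c_[st[ml],la[ml]];print('lever px',len(q), np.c_[q,Z[ml]].mean(0) if len(q) else '')
for l in('roller','click_line','shelf_edge'):
    for t in nets.tip_of('scene',l)[:1]:
        a=np.array(t['position']);x=a[:2]-o;print(l,'st',x@dv,x@[-dv[1],dv[0]],a[2],t['conf'])
cv2.imwrite('pics/sz_%s.png'%sys.argv[1],cv2.resize(p[255:320,255:350],None,fx=8,fy=8,interpolation=cv2.INTER_CUBIC))
E
python3 sc.py 2
```

```text
now st -74.36442910629876 -0.6562470722881187 35.98551771887832 rot vs .8 [-0.001 -0.004  0.001] 17.65 [ 1.176 -0.513 -0.357] [-0.117  0.48  -0.836 -3.023 -0.55   1.528]
red face px 161 st [41.278 42.053 42.793 43.651 44.952] z [17.303 67.892]
green strip st [71.124 73.903 76.058] 37 red near [76.222 99.666] z 7.586080410654404
lever px 198 [59.228 13.992 52.019]
roller st 58.61952263587595 6.578872695380397 38.6 0.64
click_line st 72.84195019430214 -3.271130063264814 4.3 0.71
shelf_edge st -51.03224613188672 -2.93425539695084 103.4 0.68
```

View pics/sz_2.png

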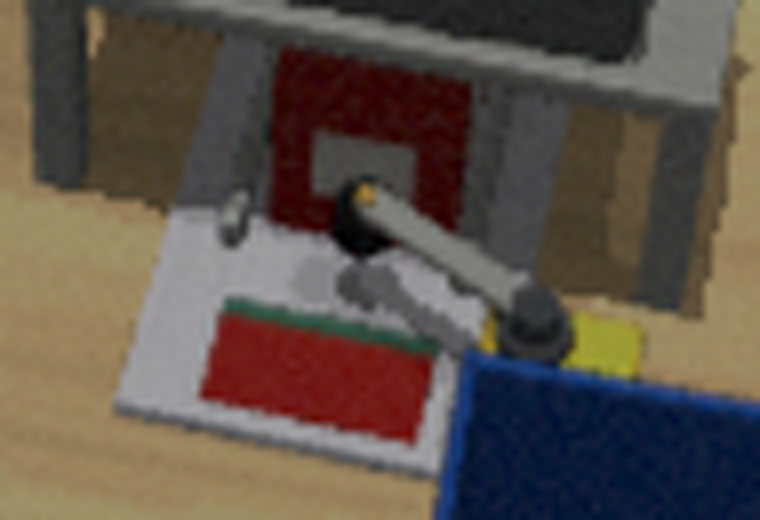

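The crop shows the carton's leading face standing square about 30 mm short of the green strip, behind the roller at (360,220). The lever is still at rest. I'll push another 26 mm slowly.

Call:
send_rows:
  steps: "-2 0 2 0 0 0;-4 0 4 0 0 0;-6 0 6 0 0 0;-8 0 8.3 0 0 0;-10 0 10.4 0 0 0;-12 0 12.5 0 0 0;-14 0 14.5 0 0 0;-16 0 16.6 0 0 0;-17.3 0 18 0 0 0;-18 0 18.7 0 0 0"

```text
clock: 18.85
eef_pos: [611.7, 109.2, 35.7]
orientation: [[-0.694, 0.032, 0.719], [0.023, 0.999, -0.022], [-0.72, 0.001, -0.694]]
wrist_force: [-3.1, 1.0, 0.1]
width: 0.6
gripper_force: 1.1
```

Call:
send_rows:
  steps: "0 0 0 0 0 0;0 0 0 0 0 0;0 0 0 0 0 0"

```text
clock: 19.15
eef_pos: [611.6, 109.2, 35.9]
orientation: [[-0.694, 0.032, 0.72], [0.023, 0.999, -0.022], [-0.72, 0.001, -0.694]]
wrist_force: [-1.2, 0.3, 0.9]
width: 0.8
gripper_force: 0.6
```

```bash
python3 t2.py; python3 sc.py 3
```

```text
now st -48.55561534279792 -0.605546355370992 35.945926409101475 rot vs .8 [-0.001 -0.004  0.001] 19.15 [-1.219  0.267  0.861] [-0.111  0.497 -0.774 -3.023 -0.505  1.52 ]
red face px 174 st [65.294 66.917 67.872 68.949 70.562] z [13.311 68.772]
green strip st [72.143 74.346 76.588] 36 red near [65.964 99.747] z 8.23351058197943
lever px 183 [76.525 11.801 52.74 ]
roller st 74.43869734394569 -0.018377607250772247 40.4 0.77
click_line st 67.97401959891234 -1.2258301540907688 7.0 0.67
```

View pics/sz_3.png

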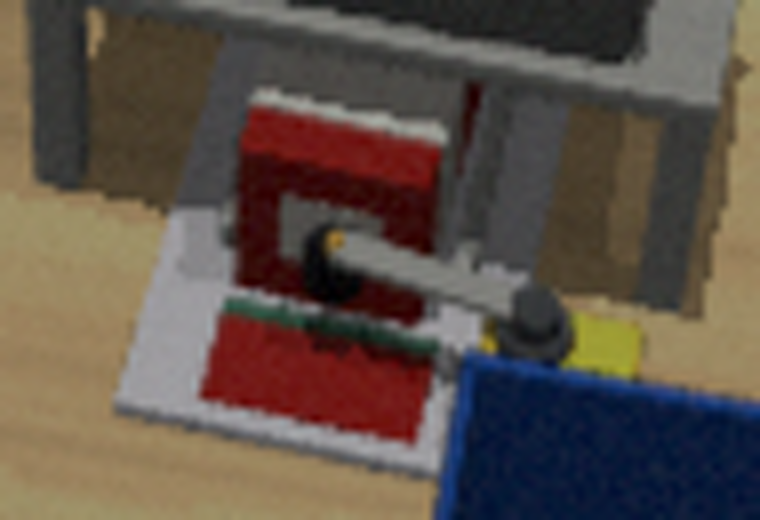

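The crop shows the leading bottom edge (240,290)–(420,320) about 3 to 5 mm short of the green strip, with the roller pushed. I'll push 5 mm more and measure again.

Call:
send_rows:
  steps: "-0.7 0 0.7 0 0 0;-1.4 0 1.4 0 0 0;-2.1 0 2.2 0 0 0;-2.8 0 2.9 0 0 0;-3.5 0 3.6 0 0 0;-3.5 0 3.6 0 0 0;-3.5 0 3.6 0 0 0;-3.5 0 3.6 0 0 0"

```text
clock: 20.15
eef_pos: [616.6, 109.1, 35.9]
orientation: [[-0.694, 0.032, 0.719], [0.023, 0.999, -0.022], [-0.72, 0.001, -0.694]]
wrist_force: [-1.1, 0.3, -0.9]
width: 0.1
gripper_force: 0.7
```

```bash
python3 t2.py; python3 sc.py 4
```

```text
now st -43.58665369810403 -0.5926165299322147 35.85863718375068 rot vs .8 [-0.001 -0.003  0.001] 20.15 [-1.055  0.342 -0.856] [-0.11   0.5   -0.762 -3.022 -0.496  1.519]
red face px 157 st [69.086 71.865 72.693 73.603 75.122] z [13.741 68.414]
green strip st [72.388 74.105 76.067] 26 red near [70.353 99.579] z 8.319697183754727
lever px 175 [81.488 12.27  52.895]
roller st 79.96224294902866 2.459614311333498 39.4 0.62
click_line st 68.23150737775342 -3.018509724942042 6.7 0.77
```

View pics/sz_4.png

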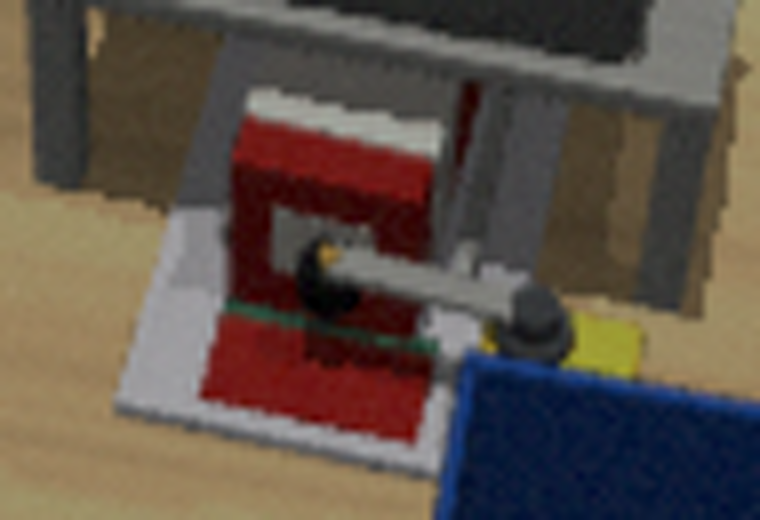

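```bash
cat > lev.py <<'E'
from h import *
from ik import o,dv
import sys
c,T=cam('scene')
def plane(uv,z):
    a=world(c,T,uv,np.ones(len(uv)));C=T[:3,3];d=a-C;P=C+d*((z-C[2])/d[:,2])[:,None]
    A=P[:,:2]-o;return np.c_[A@dv,A@np.array([-dv[1],dv[0]])]
off=None
for n in sys.argv[1:]:
    p=cv2.imread(f'pics/sf_{n}.png').astype(float)
    y0,y1,x0,x1=274,292,292,304
    s=p[y0:y1,x0:x1];w=np.clip(np.minimum(s[...,2],s[...,1]*1.6)-s[...,0]*1.3-15,0,None)
    v,u=np.mgrid[y0:y1,x0:x1];k=np.unravel_index(w.argmax(),w.shape)
    w*=((abs(u-u[k])<3)&(abs(v-v[k])<3))
    uv=np.array([[(u*w).sum()/w.sum(),(v*w).sum()/w.sum()]])
    q=plane(uv,51)[0]
    if off is None: off=q-np.array([60.9,5.97])
    r=q-off;a=np.arctan2(87-r[0],60-r[1]);print(n,uv,'raw',q,'cal',r,'theta',.45-a,'R',np.hypot(87-r[0],60-r[1]))
E
python3 lev.py 2 3 4
```

```text
2 [[300.207 278.723]] raw [56.053  4.401] cal [60.9   5.97] theta -8.025553667190266e-06 R 60.00375738235065
3 [[296.424 284.512]] raw [73.77 -0.71] cal [78.617  0.859] theta 0.3091905338349048 R 59.731866104949695
4 [[295.474 286.363]] raw [79.213 -1.749] cal [84.06 -0.18] theta 0.4011848427598399 R 60.251635226335985
```

The lever reads θ = 0.40, mid-window, with the leading face at about 75 mm. I'll back off straight along the lane.

Call:
send_rows:
  steps: "1.4 0 -1.4 0 0 0;4.2 0 -4.3 0 0 0;10 0 -10.4 0 0 0;20 0 -20.7 0 0 0;32 0 -33 0 0 0;44 0 -45.5 0 0 0;49 0 -50.4 0 0 0;49 0 -50.4 0 0 0"

```text
clock: 21.15
eef_pos: [545.3, 111.5, 35.5]
orientation: [[-0.695, 0.032, 0.719], [0.023, 0.999, -0.022], [-0.719, 0.001, -0.695]]
wrist_force: [0.3, -0.2, 0.1]
width: 0.4
gripper_force: 0.0
```

```bash
python3 t2.py -115,110,.8; python3 sc.py 5; python3 lev.py 2 4 5
```

```text
now st -114.99197583667268 -0.5041934925301923 35.492955616627356 rot vs .8 [-0.001 -0.002  0.001] 21.15 [ 0.272 -0.163  0.129] [-0.128  0.46  -0.931 -3.022 -0.624  1.54 ]
-115,110,.8 [-53.566   0.596 -51.786   0.001   0.002  -0.001]
red face px 159 st [69.822 71.988 72.921 73.579 75.271] z [13.398 68.066]
green strip st [71.947 73.918 75.698] 26 red near [70.23  99.594] z 8.417420223992792
lever px 181 [81.091 11.81  52.743]
roller st 80.17493837334494 2.066218001647076 42.8 0.7
click_line st 69.9466343214982 -3.4638630305779516 2.7 0.68
shelf_edge st -55.05655967143592 -5.36425550711569 102.5 0.88
2 [[300.207 278.723]] raw [56.053  4.401] cal [60.9   5.97] theta -8.025553667190266e-06 R 60.00375738235065
4 [[295.474 286.363]] raw [79.213 -1.749] cal [84.06 -0.18] theta 0.4011848427598399 R 60.251635226335985
5 [[295.48  286.385]] raw [79.269 -1.722] cal [84.116 -0.153] theta 0.40208449319490425 R 60.22207043957948
```

The carton and lever held after I backed off, with θ at 0.40. The robot is clear, so I'm handing in.

```bash
python3 -c "
from h import *
print(arm.close_job())"
```

```text
the job is handed in; nothing more can be done
None
```

The red carton stands upright and lengthwise under the printer shelf, holding the switch clicked at about 0.40 rad as measured from the camera (click at 0.35, overtravel from 0.45). The arm is clear of it, and the job was handed in at about 21 s.

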